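# Open the knife safe by its code

## Robot

A 7-joint arm with a two-finger parallel gripper is mounted at the origin on the work surface. World frame = base frame: x ahead of the robot, y to its left, z up, the work surface at z = 0. Lengths are in mm, angles in rad, forces in N, time in s.
With the tool pointing down it reaches from about 350 to 900 mm from the base axis. Payload 8.1 kg.
Tool frame: the origin (TCP) lies at the very end of the fingers, on their centre line; the grasp point (between the pads) lies 19 mm behind it (ctrl.grip_point_offset is the distance from the TCP to the grasp point, in mm); z points along the fingers, y is the line along which they close (so a half turn about z gives the same grasp; the last joint's range is limited). The gripper opens to 92 mm and grips with 3 to 60 N. Pads are 19 mm wide; open, the fingers measure 130 mm over their backs; the gripper's body (75 mm by 190 mm) begins 47 mm behind the grasp point.
Start: joints at [-1.365, 0.434, 0.025, 1.573, -0.012, 1.134, -0.075], TCP at [189.975, 595.442, 226.742] pointing down, gripper open.
Joint ranges: [-2.62, 2.62], [-0.44, 2.09], [-1.27, 1.32], [0.08, 2.57], [-1.32, 4.46], [0.12, 2], [-2.74, 2.74]. Speed limits (rad/s): [2.22, 2.22, 3.01, 3.01, 3.14, 3.14, 3.14].

## Interface

Orientations are given as a unit quaternion [w, x, y, z].
In Python, from station import status, vision, ctrl gives the robot as it stands.
- The arm moves only by the shell command python3 -m creep 'ROWS'. ROWS is JSON, a list of rows, each an object with "fingers": the finger opening in mm, from 0 to 91.8; "dp": the shift along the world's x, y, z in mm, a list of three; "turn": the turn about the world's z in degrees. A call has exactly 8 rows; each row shifts and turns the commanded pose from where the row before left it; what a row does not reach is not made up. A row lasts 1/8 s, in which the tool goes at most 62.5 mm and 10.7 degrees, less where a joint would pass 70% of its speed; a pose out of reach is approached as far as the arm can. A call with a gripper value outside its range is refused whole. The fingers move at their own pace and stop on an object; the grip force is fixed at half the most. Time passes only in rows, so rows that do not move let the fingers close, or fill a call up. It gives the time, the measured TCP pose, the force, the opening and the grip force at its end, in the units of the state.
- status.get_obs(): the state, without advancing time (a new reading comes with each control period).
- vision.camera(name): name is "scene" or "top" or "wrist"; returns a dict with "frame" (400x640x3 uint8, blue, green, red), "K" (3x3 intrinsics, pixels), "R" (3x3) and "t" (3): a world point X has camera coordinates R X + t; the wrist camera has in their place "T_tool_cam" (4x4, takes a point from camera to tool coordinates, whose origin is the TCP and whose axes are the flange's). Camera axes: x right, y down, z forward; pixel columns grow to the right and rows downward; lengths in mm; the calibration is good to about 2 mm. A picture is of the moment at which its call begins: read the wrist's pose just before it. There is no depth.
- ctrl.close_job(): hands the job in; it is judged then, once.
Trained networks look in a picture, given as the dict that the camera call returned (one of the last four; its "shot" number tells which), for a name from the list of things; names that differ only in an ending like _2 or _b are one class to them, and where a whole thing is asked for, a point or a joint stands for the part that bears it (a point fixed in the world has none). Each returns a list of dicts, best first, with "p" (0 to 1); they miss things now and then, are a little off and sometimes report something else, mostly with a low value. They report only what shows in the picture. A call takes as long as a camera call.
- vision.find_in(picture, thing): "point" ([column, row] as shares, 0 to 1, of the picture: columns of its width, rows of its height, amid what is visible of it).
The state is a dict: "time_s": time; "q": joint angles; "joint_vel": joint speeds; "joint_efforts": joint torques, N m; "tcp_pos": TCP position; "orientation": TCP orientation; "force": force on the tool from outside, world axes, zero at the start; "torque": the same for the moment, N m; "opening": finger opening in mm; "grasp_force": force on a finger pad.
Only numpy, scipy, OpenCV 4.12 (cv2) and the standard library are available. Lean on these libraries where they do the work, as an engineer would, in place of code of your own. Each camera call takes 0.05 s, during which the arm holds its last target. There are 200 camera calls.

## Task

Open the knife safe on the prep counter: roll its three thumbwheels so that, from left to right as seen from the robot, the top faces show 4, 5 and 2 dots, each lying level. Only then slide the red-knobbed bolt all the way to the right, out of its keeper, and after that lift the lid by its handle until it stands well past half-way to upright (about 60 degrees), leaving it standing open, the code still showing and the bolt still withdrawn. Do not disturb the other things on the counter.

Things in the scene. Friction and masses are not known exactly. Their poses are not given: they have to be found in the camera images.
- safe: knife safe, a fixed brushed-metal box 170 mm deep (x) by 460 mm wide (y) by 90 mm high with a lid, the code lock standing in front of its -x side. Origin: centre of the box's underside, on the counter; x points from the lock towards the lid hinge, y to the left along the row of wheels, z up.
- wheel_left (a joint): Left (+y of the safe) thumbwheel, turning stiffly (0.07 N m) and staying where left. Six faces with 1 to 6 dots (1 white, 2 yellow, 3 orange, 4 red, 5 green, 6 blue); the level top face is the number set. Value in rad: (n-1)*1.047 with n on top; it grows as the wheel's top moves towards the lid (+x of the safe). Stops at -0.5 and 5.74: no passing from 6 to 1.
- wheel_left_centre (a point): centre of the left wheel, 62 mm above the counter; axes of the safe, axle along y. Each wheel is a hexagonal black drum, 34 mm wide along the axle, 80 mm across flats, 92 mm across corners. Pinch it across its flat sides near the rim, from above, and swing it about the axle, or push its corners; untilted pads slip on it, so check the reading as you turn.
- wheel_middle (a joint): Middle thumbwheel, turning stiffly (0.07 N m) and staying where left. Six faces with 1 to 6 dots (1 white, 2 yellow, 3 orange, 4 red, 5 green, 6 blue); the level top face is the number set. Value in rad: (n-1)*1.047 with n on top; it grows as the wheel's top moves towards the lid (+x of the safe). Stops at -0.5 and 5.74: no passing from 6 to 1.
- wheel_middle_centre (a point): centre of the middle wheel, 62 mm above the counter; axes of the safe, axle along y. Wheel centres are 85 mm apart; between the wheels is only the 14 mm axle (26 mm hubs stand 6 mm out of each side). The box wall is 65 mm behind (+x); a base plate 12 mm high lies below.
- wheel_right (a joint): Right (-y) thumbwheel, turning stiffly (0.07 N m) and staying where left. Six faces with 1 to 6 dots (1 white, 2 yellow, 3 orange, 4 red, 5 green, 6 blue); the level top face is the number set. Value in rad: (n-1)*1.047 with n on top; it grows as the wheel's top moves towards the lid (+x of the safe). Stops at -0.5 and 5.74: no passing from 6 to 1.
- wheel_right_centre (a point): centre of the right wheel, 62 mm above the counter; axes of the safe, axle along y. End brackets of the axle, 72 mm high, stand 68 mm to the right of this centre and 76 mm to the left of the left wheel's.
- bolt (a joint): barrel bolt of the lid: slides along the box front to the right (-y of the safe); value in m, 0 = fully in the keeper on the lid, 0.05 = fully withdrawn (a stop). Friction about 2 N; stays where it is left.
- bolt_knob (a point): centre of the bolt's upright red knob, a cylinder 24 mm across and 40 mm tall (98 to 138 mm above the counter), moving with the bolt; axes of the safe. Beside it, to the left, the bolt guides are 85 mm high; the lid's edge is 20 mm behind it (+x), top at 98.5 mm.
- lid (a joint): metal lid hinged along its far (+x) edge; value in rad, 0 = shut, grows as it is raised, stop at 1.8. The hinge is stiff (0.6 N m, plus about 0.35 N m of weight) and the lid stays where it is left.
- lid_handle (a point): middle of the lid's black bar handle, a round bar 11 mm thick and 120 mm long along y, its centre 35 mm above the lid's top face (with posts near its ends), 125 mm from the hinge line along the lid and 43 mm above the hinge's level when shut (133 mm above the counter); turns with the lid.
- lid_hinge (a point): middle of the lid's hinge line (along y), 90 mm above the counter; axes of the safe; fixed.
- oil_centre (a point): amber oil bottle, 66 mm wide, 200 mm tall; its centre, half-way up. A bystander: to be left alone.
- mill_centre (a point): dark wooden pepper mill, 56 mm wide, 172 mm tall; its centre, half-way up. A bystander: to be left alone.
- tub_centre (a point): clear food jar with white cap, 110 mm wide, 120 mm tall; its centre, half-way up. A bystander: to be left alone.
- pineapple_centre (a point): yellow peeled pineapple piece on the green board, 104 mm wide, 110 mm tall; its centre, half-way up. A bystander: to be left alone.
- bowl_centre (a point): steel bowl, 140 mm wide, 60 mm tall; its centre, half-way up. A bystander: to be left alone.

How it is judged:
By the outcome, as a careful person would: the job done as asked, in the order asked, and still so for the second after the job is handed in, with the robot touching nothing.
It also fails if it takes over 72 s, if anything falls off the work surface, if the arm or the gripper's body presses on something with over 40 N, if the wrist force passes 120 N, or if a joint passes its speed limit or range.

## Working session

There is one attempt and no reset: what is moved stays moved. The work goes in short steps, Python scripts to look and compute and a shell command to move; the robot and the scene stay as the last step left them, time stands still between calls to the robot, and variables do not carry over. Pictures are saved under pics/ and viewed, at most 10 in all, crops included, and the job is handed in when it is done.

```bash
mkdir -p pics; ls
cat > h.py <<'E'
from station import status, vision, ctrl
import numpy as np, cv2
def ray(c,px):
    d=np.linalg.inv(c["K"])@np.array([px[0],px[1],1.]); R=np.array(c["R"]);t=np.array(c["t"])
    return -R.T@t, R.T@d
def atz(c,px,z):
    o,d=ray(c,px); return o+d*(z-o[2])/d[2]
def proj(c,X):
    p=np.array(c["K"])@(np.array(c["R"])@np.array(X,float)+np.array(c["t"])); return p[:2]/p[2]
E
cat > s1.py <<'E'
from h import *
o=status.get_obs(); print({k:np.round(v,3).tolist() for k,v in o.items()})
Z=dict(wheel_left_centre=62,wheel_middle_centre=62,wheel_right_centre=62,bolt_knob=118,lid_handle=133,lid_hinge=90,oil_centre=100,mill_centre=86,tub_centre=60,pineapple_centre=55,bowl_centre=30,safe=50)
for n in("top","scene"):
    c=vision.camera(n); cv2.imwrite(f"pics/{n}0.png",c["frame"])
    print(n,"cam at",np.round(ray(c,(320,200))[0]), np.round(ray(c,(320,200))[1],2))
    for k,z in Z.items():
        r=vision.find_in(c,k)[:2]
        for q in r:
            px=np.array(q["point"])*[640,400]; print(k,round(q["p"],2),px.round(),atz(c,px,z).round())
E
python3 s1.py
```

```text
pics
{'time_s': 0.0, 'q': [-1.365, 0.435, 0.025, 1.574, -0.012, 1.134, -0.075], 'joint_vel': [0.001, -0.001, 0.001, 0.0, 0.001, 0.002, 0.001], 'joint_efforts': [0.001, -66.784, 0.985, -31.446, -0.06, 0.043, 0.0], 'tcp_pos': [189.84, 594.946, 225.952], 'orientation': [-0.0, 0.154, 0.988, -0.001], 'force': [0.064, -0.382, -0.586], 'torque': [0.055, 0.01, -0.05], 'grasp_force': 0.0, 'opening': 91.979}
top cam at [ 367.   27. 1583.] [ 0.13 -0.01 -0.99]
wheel_left_centre 0.6 [310. 195.] [595.  52.  62.]
wheel_left_centre 0.55 [297. 215.] [517. 104.  62.]
wheel_middle_centre 0.69 [310. 195.] [594.  51.  62.]
wheel_right_centre 0.91 [310. 197.] [584.  52.  62.]
bolt_knob 0.61 [358. 214.] [ 508. -125.  118.]
bolt_knob 0.23 [308. 194.] [589.  59. 118.]
lid_handle 0.78 [317. 179.] [641.  24. 133.]
lid_handle 0.72 [171. 215.] [520. 559. 133.]
lid_hinge 0.96 [310. 197.] [583.  51.  90.]
oil_centre 0.68 [404. 186.] [ 613. -305.  100.]
mill_centre 0.84 [416. 226.] [ 463. -348.   86.]
tub_centre 0.58 [234. 189.] [624. 344.  60.]
pineapple_centre 0.63 [169. 215.] [529. 597.  55.]
bowl_centre 0.92 [482. 223.] [ 472. -624.   30.]
safe 0.9 [311. 196.] [590.  48.  50.]
scene cam at [1041. -813. 1605.] [-0.3   0.46 -0.84]
wheel_left_centre 0.73 [339. 216.] [591.   8.  62.]
wheel_middle_centre 0.68 [342. 211.] [590.  33.  62.]
wheel_middle_centre 0.26 [224. 337.] [ 468. -617.   62.]
wheel_right_centre 0.62 [341. 215.] [596.  17.  62.]
bolt_knob 0.6 [307. 230.] [ 528. -138.  118.]
lid_handle 0.82 [347. 219.] [647. -27. 133.]
lid_hinge 0.7 [343. 214.] [608.   8.  90.]
oil_centre 0.85 [307. 275.] [ 619. -292.  100.]
mill_centre 0.8 [264. 279.] [ 483. -375.   86.]
mill_centre 0.74 [317. 203.] [490.   4.  86.]
tub_centre 0.68 [382. 159.] [619. 358.  60.]
pineapple_centre 0.95 [386. 117.] [530. 604.  55.]
pineapple_centre 0.58 [344. 177.] [518. 194.  55.]
bowl_centre 0.96 [223. 337.] [ 455. -614.   30.]
safe 0.69 [343. 213.] [594.  33.  50.]
```

Run:
```python
import cv2,numpy as np
a=cv2.imread("pics/top0.png")[150:250,220:440]; b=cv2.imread("pics/scene0.png")[130:290,250:450]
a=cv2.resize(a,None,fx=3.6,fy=3.6,interpolation=2)[:, :792]
b=cv2.resize(b,None,fx=3.6,fy=3.6,interpolation=2)
cv2.imwrite("pics/topc.png",a);cv2.imwrite("pics/scenec.png",b);print(a.shape,b.shape)
```

```text
(360, 792, 3) (576, 720, 3)
```

View pics/topc.png

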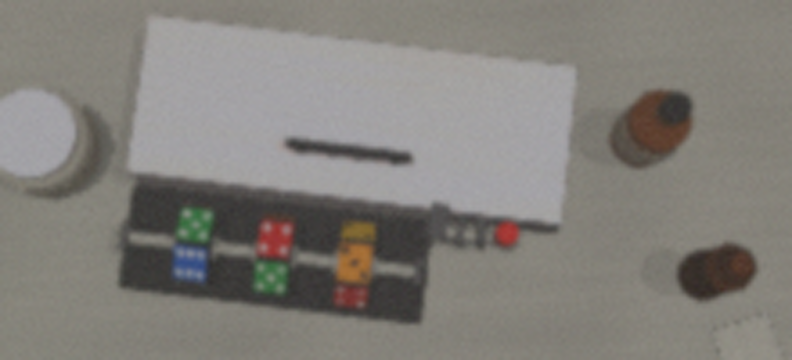

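The top picture shows the left wheel between 5 and 6, the middle one near 4 leaning towards 5, and the right one near 3. The knob is at crop pixel (507,234), the handle runs from (287,144) to (411,157), and the safe is yawed by about -7 degrees. Next I fit the frame and plan the approach.

Run:
```python
from h import *
c=vision.camera("top")
f=lambda x,y,z: atz(c,(x/3.6+220-.4,y/3.6+150-.4),z)
L={k:f(*v) for k,v in dict(h1=(287,144,133),h2=(411,157,133),knob=(507,234,138),c1=(150,17,98.5),c2=(575,67,98.5),c3=(560,228,98.5),c4=(130,172,98.5),axL=(128,238,62),axR=(416,270,62)).items()}
for k,v in L.items(): print(k,v.round())
for a,b in(("h1","h2"),("c1","c2"),("c4","c3"),("c4","c1"),("c3","c2"),("axL","axR")):
    d=L[b]-L[a]; print(a,b,np.linalg.norm(d).round(),np.degrees(np.arctan2(d[1],d[0])).round(1))
w=vision.camera("wrist"); print(np.array(w["T_tool_cam"]).round(2), np.array(w["K"]).round(0))
```

```text
h1 [604.  90. 133.]
h2 [588. -37. 133.]
knob [ 505. -133.  138.]
c1 [750. 235.  98.]
c2 [ 686. -216.   98.]
c3 [ 514. -193.   98.]
c4 [583. 256.  98.]
axL [518. 264.  62.]
axR [477. -43.  62.]
h1 h2 128.0 -97.3
c1 c2 455.0 -98.1
c4 c3 454.0 -98.8
c4 c1 168.0 -7.3
c3 c2 173.0 -7.8
axL axR 309.0 -97.7
[[  -0.     -0.95   -0.3    81.1 ]
 [   1.     -0.     -0.     -0.47]
 [   0.     -0.3     0.95 -157.8 ]
 [   0.      0.      0.      1.  ]] [[288.   0. 317.]
 [  0. 288. 196.]
 [  0.   0.   1.]]
```

```bash
python3 -m creep '[{"fingers":52,"dp":[30,-45,0],"turn":1.2},{"fingers":52,"dp":[30,-45,0],"turn":1.2},{"fingers":52,"dp":[30,-45,0],"turn":1.2},{"fingers":52,"dp":[30,-45,0],"turn":1.2},{"fingers":52,"dp":[30,-45,0],"turn":1.2},{"fingers":52,"dp":[30,-45,0],"turn":1.2},{"fingers":52,"dp":[30,-45,0],"turn":1.2},{"fingers":52,"dp":[30,-45,0],"turn":1.2}]'
```

```text
time_s: 2.4
tcp_pos: [430.8, 234.0, 227.1]
orientation: [0.0, 0.07, 0.998, 0.0]
force: [0.8, 0.5, 0.4]
opening: 51.9
grasp_force: 0.0
```

```bash
python3 -m creep '[{"fingers":52,"dp":[15,-25,0],"turn":0},{"fingers":52,"dp":[15,-30,0],"turn":0},{"fingers":52,"dp":[15,-30,0],"turn":0},{"fingers":52,"dp":[15,-30,0],"turn":0},{"fingers":52,"dp":[0,-10,0],"turn":0},{"fingers":52,"dp":[0,0,0],"turn":0},{"fingers":52,"dp":[0,0,0],"turn":0},{"fingers":52,"dp":[0,0,0],"turn":0}]'
cat >> h.py <<'E'
def wrist(name=None):
    o=status.get_obs(); w=vision.camera("wrist")
    from scipy.spatial.transform import Rotation as Ro
    q=o["orientation"]; T=np.eye(4); T[:3,:3]=Ro.from_quat([q[1],q[2],q[3],q[0]]).as_matrix(); T[:3,3]=o["tcp_pos"]
    M=np.linalg.inv(T@np.array(w["T_tool_cam"])); w["R"]=M[:3,:3]; w["t"]=M[:3,3]
    if name: cv2.imwrite(name,w["frame"])
    return w,o
yaw=np.radians(-7.8); ex=np.array([np.cos(yaw),np.sin(yaw),0]); ey=np.array([-np.sin(yaw),np.cos(yaw),0])
E
python3 - <<'E'
from h import *
w,o=wrist("pics/w1.png")
for n,p in dict(L=(508.5,191,62),M=(497,106.5,62),R=(485.4,22,62),knob=(505,-133,138)).items(): print(n,proj(w,p).round())
E
```

```text
time_s: 3.4
tcp_pos: [489.6, 111.6, 226.7]
orientation: [-0.0, 0.07, 0.998, 0.0]
force: [-0.4, -0.3, 0.6]
opening: 52.3
grasp_force: 0.0
L [387. 186.]
M [314. 186.]
R [240. 187.]
knob [ 65. 249.]
```

View pics/w1.png

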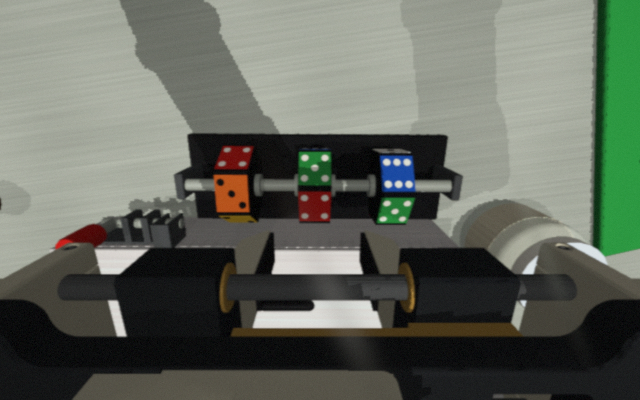

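The wrist view shows the wheels at columns 235, 316 and 396 with the axle at row 186, which agrees with my estimate. I measure the wheel values by colour fit.

```bash
cat >> h.py <<'E'
from scipy.optimize import minimize_scalar
C=dict(L=np.array([508.5,191,62]),M=np.array([497,106.5,62]),R=np.array([485.4,22,62]))
# hue ranges (opencv 0-180)
HUE={2:(22,34),3:(9,20),4:(-6,6),5:(42,80),6:(100,130)}
def read(w,verbose=True,wheels="LMR"):
    hsv=cv2.cvtColor(w["frame"],cv2.COLOR_BGR2HSV); h=hsv[...,0].astype(int); out={}
    for k in wheels:
        c=C[k]; box=np.array([proj(w,c+a*ex*48+b*ey*25+[0,0,z]) for a in(-1,1) for b in(-1,1) for z in(0,46)])
        x0,y0=np.maximum(box.min(0).astype(int),0); x1,y1=np.minimum(box.max(0).astype(int)+1,[640,400]); obs={}
        for n,(lo,hi) in HUE.items():
            hh=np.where(h>170,h-180,h) if lo<0 else h
            m=np.zeros(h.shape,np.uint8); m[y0:y1,x0:x1]=((hh>=lo)&(hh<=hi)&(hsv[...,1]>120)&(hsv[...,2]>60))[y0:y1,x0:x1]
            m=cv2.morphologyEx(m,cv2.MORPH_CLOSE,np.ones((5,5)))
            N,lab,st,ce=cv2.connectedComponentsWithStats(m)
            if N>1:
                i=1+st[1:,4].argmax()
                if st[i,4]>60: obs[n]=(ce[i],int(st[i,4]))
        def P(v,n,dx=0):
            t=v-(n-1)*np.pi/3; return proj(w,c+ex*(40*np.sin(t))+np.array([0,0,40*np.cos(t)]))
        def cost(v): return sum(a*(P(v,n)[1]-p[1])**2 for n,(p,a) in obs.items())/max(1,sum(a for p,a in obs.values()))
        vs=[v for v in np.linspace(-.5,5.74,625) if all(np.cos(v-(n-1)*np.pi/3)>-.2 for n in obs)]
        v=min(vs,key=cost) if obs and vs else None; out[k]=v
        if verbose: print(k,"v",None if v is None else (round(v,3),"n=%.2f"%(v/1.0472+1),"rms %.1f"%cost(v)**.5),{n:(p.round().tolist(),a,P(v,n).round().tolist()) for n,(p,a) in obs.items()})
    return out
E
python3 - <<'E'
from h import *
w,o=wrist(); read(w)
E
```

```text
L v (np.float64(4.62), 'n=5.41', 'rms 0.3') {5: ([395.0, 210.0], 648, [394.0, 210.0]), 6: ([397.0, 173.0], 962, [396.0, 173.0])}
M v (np.float64(3.42), 'n=4.27', 'rms 0.1') {4: ([315.0, 206.0], 882, [314.0, 206.0]), 5: ([314.0, 168.0], 820, [313.0, 168.0])}
R v (np.float64(1.98), 'n=2.89', 'rms 0.7') {2: ([238.0, 218.0], 205, [238.0, 220.0]), 3: ([232.0, 193.0], 1328, [230.0, 193.0]), 4: ([235.0, 157.0], 717, [234.0, 157.0])}
```

```bash
python3 -m creep '[{"fingers":52,"dp":[14,25.5,-15],"turn":0},{"fingers":52,"dp":[14,25.5,-15],"turn":0},{"fingers":52,"dp":[13.5,25.3,-15],"turn":0},{"fingers":52,"dp":[0,0,-28],"turn":0},{"fingers":52,"dp":[0,0,-28],"turn":0},{"fingers":52,"dp":[0,0,-28],"turn":0},{"fingers":52,"dp":[0,0,-29],"turn":0},{"fingers":52,"dp":[0,0,0],"turn":0}]'
```

```text
time_s: 4.5
tcp_pos: [529.8, 186.5, 67.0]
orientation: [-0.002, 0.07, 0.998, -0.001]
force: [-0.0, 0.3, 0.4]
opening: 52.0
grasp_force: 0.0
```

```bash
python3 -m creep '[{"fingers":28,"dp":[0,0,0],"turn":0},{"fingers":28,"dp":[0,0,0],"turn":0},{"fingers":28,"dp":[0,0,0],"turn":0},{"fingers":28,"dp":[0,0,0],"turn":0},{"fingers":28,"dp":[-3.7,0.5,2.9],"turn":0},{"fingers":28,"dp":[-4.1,0.6,2.4],"turn":0},{"fingers":28,"dp":[-4.4,0.6,1.8],"turn":0},{"fingers":28,"dp":[-4.6,0.6,1.1],"turn":0}]'
python3 - <<'E'
from h import *
w,o=wrist("pics/w2.png"); read(w); print(o["tcp_pos"])
import numpy as np
th=np.radians(np.linspace(10,-45,9)); x=34*np.sin(th); z=34*np.cos(th)
print(np.c_[np.diff(x)*.991,-np.diff(x)*.136*1,np.diff(z)].round(1).tolist())
E
```

```text
time_s: 5.5
tcp_pos: [519.0, 190.7, 78.8]
orientation: [0.004, 0.071, 0.997, 0.002]
force: [12.7, 2.8, -7.6]
opening: 33.9
grasp_force: 30.0
L v (np.float64(3.86), 'n=4.69', 'rms 26.4') {3: ([314.0, 330.0], 474, [316.0, 266.0]), 5: ([317.0, 246.0], 2686, [316.0, 224.0]), 6: ([317.0, 180.0], 2799, [315.0, 162.0])}
M v (np.float64(3.38), 'n=4.23', 'rms 11.6') {3: ([215.0, 331.0], 188, [186.0, 281.0]), 4: ([145.0, 255.0], 1384, [156.0, 265.0]), 5: ([153.0, 195.0], 3524, [154.0, 190.0])}
R v (np.float64(1.94), 'n=2.85', 'rms 3.6') {3: ([9.0, 244.0], 1118, [-17.0, 240.0]), 4: ([21.0, 166.0], 1480, [12.0, 170.0])}
[519.0230855  190.74162613  78.76927689]
[[-4.0, 0.6, 0.5], [-4.0, 0.6, -0.0], [-4.0, 0.6, -0.5], [-3.9, 0.5, -1.0], [-3.8, 0.5, -1.5], [-3.6, 0.5, -1.9], [-3.3, 0.5, -2.3], [-3.0, 0.4, -2.7]]
```

```bash
sed -i 's/y1=np.minimum(box.max(0).astype(int)+1,\[640,400\])/y1=np.minimum(box.max(0).astype(int)+1,[640,290])/' h.py
python3 -m creep '[{"fingers":28,"dp":[-4,0.6,0.5],"turn":0},{"fingers":28,"dp":[-4,0.6,0],"turn":0},{"fingers":28,"dp":[-4,0.6,-0.5],"turn":0},{"fingers":28,"dp":[-4,0.5,-1],"turn":0},{"fingers":28,"dp":[0,0,0],"turn":0},{"fingers":28,"dp":[0,0,0],"turn":0},{"fingers":28,"dp":[0,0,0],"turn":0},{"fingers":28,"dp":[0,0,0],"turn":0}]'
python3 - <<'E'
from h import *
w,o=wrist("pics/w3.png"); read(w,wheels="L")
E
```

```text
time_s: 6.55
tcp_pos: [505.7, 192.7, 79.9]
orientation: [0.007, 0.071, 0.997, 0.003]
force: [11.5, 0.1, 11.1]
opening: 34.3
grasp_force: 30.0
L v (np.float64(3.86), 'n=4.69', 'rms 3.1') {5: ([317.0, 246.0], 2870, [316.0, 247.0]), 6: ([317.0, 189.0], 1674, [315.0, 184.0])}
```

View pics/w3.png

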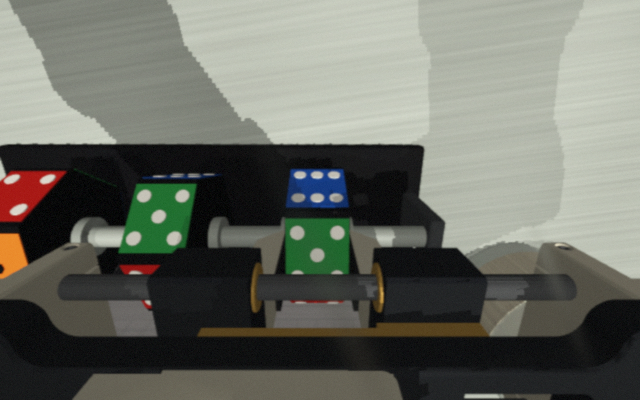

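```bash
python3 -m creep '[{"fingers":28,"dp":[-3.8,0.5,-1.5],"turn":0},{"fingers":28,"dp":[-3.6,0.5,-2],"turn":0},{"fingers":28,"dp":[-3.3,0.5,-2.3],"turn":0},{"fingers":28,"dp":[-3,0.4,-2.7],"turn":0},{"fingers":28,"dp":[-2.6,0.4,-3.2],"turn":0},{"fingers":28,"dp":[-2.4,0.3,-3.4],"turn":0},{"fingers":28,"dp":[0,0,0],"turn":0},{"fingers":28,"dp":[0,0,0],"turn":0}]'
python3 - <<'E'
from h import *
w,o=wrist("pics/w4.png"); read(w,wheels="L")
E
```

```text
time_s: 7.6
tcp_pos: [483.5, 195.9, 63.8]
orientation: [0.004, 0.07, 0.998, 0.002]
force: [2.8, 2.3, 14.4]
opening: 33.8
grasp_force: 30.0
L v (np.float64(3.19), 'n=4.05', 'rms 0.3') {5: ([317.0, 250.0], 2569, [315.0, 250.0])}
```

```bash
python3 -m creep '[{"fingers":52,"dp":[0,0,0],"turn":0},{"fingers":52,"dp":[0,0,0],"turn":0},{"fingers":52,"dp":[0,0,0],"turn":0},{"fingers":52,"dp":[0,0,45],"turn":0},{"fingers":52,"dp":[0,-20,45],"turn":0},{"fingers":52,"dp":[0,-20,20],"turn":0},{"fingers":52,"dp":[0,-20,10],"turn":0},{"fingers":52,"dp":[0,0,0],"turn":0}]'
python3 - <<'E'
from h import *
w,o=wrist("pics/w5.png"); read(w)
E
```

```text
time_s: 8.65
tcp_pos: [480.0, 132.2, 180.9]
orientation: [0.0, 0.072, 0.997, -0.0]
force: [-0.5, -0.7, -0.7]
opening: 52.3
grasp_force: 0.0
L v (np.float64(3.23), 'n=4.08', 'rms 5.5') {3: ([405.0, 270.0], 106, [380.0, 249.0]), 4: ([391.0, 225.0], 905, [387.0, 228.0]), 5: ([388.0, 187.0], 1042, [385.0, 184.0])}
M v (np.float64(3.42), 'n=4.27', 'rms 0.8') {4: ([293.0, 235.0], 1043, [292.0, 236.0]), 5: ([293.0, 193.0], 1126, [292.0, 192.0])}
R v (np.float64(1.99), 'n=2.90', 'rms 0.6') {2: ([202.0, 247.0], 72, [207.0, 250.0]), 3: ([197.0, 222.0], 1647, [195.0, 222.0]), 4: ([201.0, 180.0], 971, [201.0, 180.0])}
```

```bash
python3 -m creep '[{"fingers":52,"dp":[1,-23.5,-15],"turn":0},{"fingers":52,"dp":[0.5,0,-32],"turn":0},{"fingers":52,"dp":[0,0,-32],"turn":0},{"fingers":52,"dp":[0,0,-28],"turn":0},{"fingers":28,"dp":[0,0,0],"turn":0},{"fingers":28,"dp":[0,0,0],"turn":0},{"fingers":28,"dp":[0,0,0],"turn":0},{"fingers":28,"dp":[0,0,0],"turn":0}]' && python3 -m creep '[{"fingers":28,"dp":[3.7,-0.5,1.6],"turn":0},{"fingers":28,"dp":[3.8,-0.5,1.2],"turn":0},{"fingers":28,"dp":[3.9,-0.5,0.7],"turn":0},{"fingers":28,"dp":[4,-0.5,0.2],"turn":0},{"fingers":28,"dp":[4,-0.5,-0.2],"turn":0},{"fingers":28,"dp":[3.9,-0.5,-0.7],"turn":0},{"fingers":28,"dp":[3.8,-0.5,-1.2],"turn":0},{"fingers":28,"dp":[3.7,-0.5,-1.6],"turn":0}]'
python3 - <<'E'
from h import *
w,o=wrist("pics/w6.png"); read(w)
E
```

```text
time_s: 9.7
tcp_pos: [481.6, 110.3, 74.3]
orientation: [0.0, 0.071, 0.997, 0.0]
force: [0.4, -1.7, -5.4]
opening: 33.4
grasp_force: 30.0
time_s: 10.7
tcp_pos: [508.2, 106.4, 73.6]
orientation: [-0.004, 0.07, 0.998, -0.0]
force: [-13.5, -1.2, 8.4]
opening: 33.3
grasp_force: 30.0
L v (np.float64(3.24), 'n=4.09', 'rms 7.2') {4: ([492.0, 249.0], 2237, [484.0, 258.0]), 5: ([482.0, 186.0], 3222, [478.0, 180.0])}
M v (np.float64(3.86), 'n=4.69', 'rms 8.0') {3: ([258.0, 270.0], 78, [316.0, 270.0]), 5: ([317.0, 235.0], 4059, [315.0, 226.0]), 6: ([317.0, 168.0], 1929, [315.0, 163.0])}
R v (np.float64(1.92), 'n=2.83', 'rms 3.1') {3: ([143.0, 238.0], 3865, [143.0, 239.0]), 4: ([156.0, 173.0], 2728, [160.0, 168.0])}
```

View pics/w6.png

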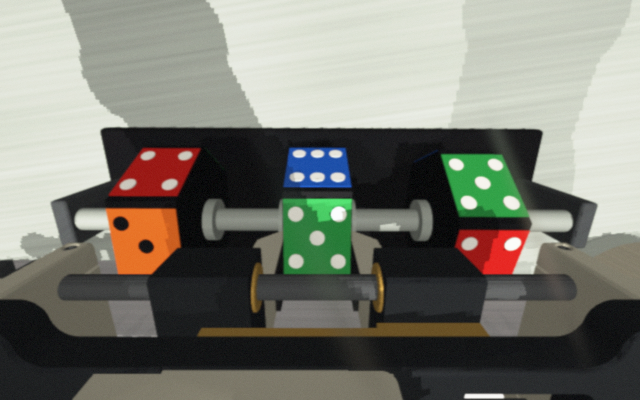

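```bash
sed -i 's/for n,(lo,hi) in HUE.items():/for n,(lo,hi) in HUE.items():\n            if n==3 and k!="R": continue/' h.py
python3 -m creep '[{"fingers":28,"dp":[3.6,-0.5,-2.1],"turn":0},{"fingers":28,"dp":[2.8,-0.4,-2.1],"turn":0},{"fingers":28,"dp":[0,0,0],"turn":0},{"fingers":28,"dp":[0,0,0],"turn":0},{"fingers":28,"dp":[0,0,0],"turn":0},{"fingers":28,"dp":[0,0,0],"turn":0},{"fingers":28,"dp":[0,0,0],"turn":0},{"fingers":28,"dp":[0,0,0],"turn":0}]'
python3 - <<'E'
from h import *
w,o=wrist("pics/w7.png"); read(w,wheels="M")
E
```

```text
time_s: 11.75
tcp_pos: [516.0, 105.3, 69.7]
orientation: [-0.002, 0.071, 0.998, -0.0]
force: [-8.4, -1.2, 4.9]
opening: 34.2
grasp_force: 30.0
M v (np.float64(4.15), 'n=4.96', 'rms 2.6') {5: ([317.0, 237.0], 3939, [315.0, 238.0]), 6: ([317.0, 164.0], 2857, [315.0, 160.0])}
```

```bash
python3 -m creep '[{"fingers":52,"dp":[0.8,0,-0.6],"turn":0},{"fingers":52,"dp":[0,0,0],"turn":0},{"fingers":52,"dp":[0,0,0],"turn":0},{"fingers":52,"dp":[-12,0,45],"turn":0},{"fingers":52,"dp":[-25,0,50],"turn":0},{"fingers":52,"dp":[-25,0,40],"turn":0},{"fingers":52,"dp":[0,0,10],"turn":0},{"fingers":52,"dp":[0,0,0],"turn":0}]'
python3 - <<'E'
from h import *
w,o=wrist("pics/w8.png"); read(w)
E
```

```text
time_s: 12.8
tcp_pos: [458.3, 105.8, 214.5]
orientation: [0.001, 0.07, 0.998, 0.001]
force: [-0.1, -0.5, -0.3]
opening: 51.8
grasp_force: 0.0
L v (np.float64(3.28), 'n=4.13', 'rms 1.0') {4: ([408.0, 232.0], 906, [406.0, 233.0]), 5: ([406.0, 195.0], 815, [405.0, 194.0])}
M v (np.float64(4.18), 'n=4.99', 'rms 0.2') {5: ([324.0, 228.0], 881, [323.0, 228.0]), 6: ([324.0, 190.0], 702, [323.0, 190.0])}
R v (np.float64(1.94), 'n=2.85', 'rms 0.5') {3: ([239.0, 223.0], 1167, [239.0, 223.0]), 4: ([243.0, 188.0], 768, [243.0, 187.0])}
```

```bash
python3 -m creep '[{"fingers":52,"dp":[22,-43,-20],"turn":0},{"fingers":52,"dp":[22,-43,-20],"turn":0},{"fingers":52,"dp":[0,0,-34],"turn":0},{"fingers":52,"dp":[0,0,-34],"turn":0},{"fingers":52,"dp":[0,0,-34],"turn":0},{"fingers":28,"dp":[0,0,0],"turn":0},{"fingers":28,"dp":[0,0,0],"turn":0},{"fingers":28,"dp":[0,0,0],"turn":0}]' && python3 -m creep '[{"fingers":28,"dp":[0,0,0],"turn":0},{"fingers":28,"dp":[-4.8,0.7,2.3],"turn":0},{"fingers":28,"dp":[-5.1,0.7,1.5],"turn":0},{"fingers":28,"dp":[-5.3,0.7,0.7],"turn":0},{"fingers":28,"dp":[-5.3,0.7,-0.1],"turn":0},{"fingers":28,"dp":[-5.2,0.7,-1],"turn":0},{"fingers":28,"dp":[-5,0.7,-1.8],"turn":0},{"fingers":28,"dp":[-4.7,0.6,-2.5],"turn":0}]'
python3 - <<'E'
from h import *
w,o=wrist("pics/w9.png"); read(w)
E
```

```text
time_s: 13.85
tcp_pos: [501.5, 21.4, 72.2]
orientation: [-0.0, 0.07, 0.998, 0.001]
force: [1.8, 6.6, -15.8]
opening: 34.1
grasp_force: 30.0
time_s: 14.85
tcp_pos: [474.9, 25.3, 76.0]
orientation: [0.009, 0.071, 0.997, 0.002]
force: [8.0, 1.7, 22.4]
opening: 33.7
grasp_force: 30.0
L v (np.float64(3.21), 'n=4.07', 'rms 6.0') {4: ([630.0, 270.0], 215, [631.0, 289.0]), 5: ([616.0, 217.0], 2062, [620.0, 215.0])}
M v (np.float64(4.09), 'n=4.91', 'rms 10.0') {5: ([491.0, 261.0], 692, [475.0, 280.0]), 6: ([471.0, 213.0], 2703, [463.0, 207.0])}
R v (np.float64(1.38), 'n=2.32', 'rms 0.9') {3: ([317.0, 235.0], 4441, [314.0, 235.0]), 4: ([317.0, 188.0], 495, [314.0, 191.0])}
```

```bash
python3 -m creep '[{"fingers":28,"dp":[-3.3,0.4,-2.5],"turn":0},{"fingers":28,"dp":[-3,0.4,-2.9],"turn":0},{"fingers":28,"dp":[-2.6,0.4,-3.2],"turn":0},{"fingers":28,"dp":[0,0,0],"turn":0},{"fingers":28,"dp":[0,0,0],"turn":0},{"fingers":28,"dp":[0,0,0],"turn":0},{"fingers":28,"dp":[0,0,0],"turn":0},{"fingers":28,"dp":[0,0,0],"turn":0}]'
python3 - <<'E'
from h import *
w,o=wrist("pics/w10.png"); read(w,wheels="R")
E
```

```text
time_s: 15.9
tcp_pos: [462.4, 27.2, 65.9]
orientation: [0.005, 0.07, 0.998, 0.002]
force: [3.2, 4.5, 15.5]
opening: 34.1
grasp_force: 30.0
R v (np.float64(1.05), 'n=2.00', 'rms 0.2') {3: ([317.0, 241.0], 3779, [314.0, 242.0])}
```

```bash
python3 -m creep '[{"fingers":28,"dp":[-1.5,0.2,-2],"turn":0},{"fingers":28,"dp":[0,0,0],"turn":0},{"fingers":52,"dp":[0,0,0],"turn":0},{"fingers":52,"dp":[0,0,0],"turn":0},{"fingers":52,"dp":[0,0,45],"turn":0},{"fingers":52,"dp":[0,40,50],"turn":0},{"fingers":52,"dp":[0,50,50],"turn":0},{"fingers":52,"dp":[0,0,0],"turn":0}]'
python3 - <<'E'
from h import *
w,o=wrist("pics/w11.png"); read(w)
E
```

```text
time_s: 16.95
tcp_pos: [457.3, 113.0, 201.7]
orientation: [0.003, 0.068, 0.998, 0.002]
force: [0.4, 0.3, -0.1]
opening: 52.2
grasp_force: 0.0
L v (np.float64(3.23), 'n=4.08', 'rms 2.9') {4: ([405.0, 235.0], 716, [402.0, 238.0]), 5: ([402.0, 200.0], 887, [401.0, 198.0])}
M v (np.float64(4.18), 'n=4.99', 'rms 0.2') {5: ([317.0, 235.0], 935, [316.0, 235.0]), 6: ([316.0, 195.0], 722, [316.0, 195.0])}
R v (np.float64(0.88), 'n=1.84', 'rms 0.8') {2: ([228.0, 228.0], 1180, [228.0, 229.0]), 3: ([232.0, 192.0], 978, [233.0, 191.0])}
```

```bash
python3 -m creep '[{"fingers":0,"dp":[18,40,-10],"turn":0},{"fingers":0,"dp":[17.5,40,-10],"turn":0},{"fingers":0,"dp":[0,0,-30],"turn":0},{"fingers":0,"dp":[0,0,-30],"turn":0},{"fingers":0,"dp":[0,0,-9],"turn":0},{"fingers":0,"dp":[0,0,0],"turn":0},{"fingers":0,"dp":[0,0,0],"turn":0},{"fingers":0,"dp":[0,0,0],"turn":0}]'
```

```text
time_s: 18.0
tcp_pos: [491.8, 189.1, 110.5]
orientation: [0.001, 0.071, 0.997, 0.0]
force: [-0.0, -0.7, 0.3]
opening: 0.7
grasp_force: 0.0
```

```bash
python3 -m creep '[{"fingers":0,"dp":[0,2,-4],"turn":0},{"fingers":0,"dp":[0,0,-2],"turn":0},{"fingers":0,"dp":[0,0,-2],"turn":0},{"fingers":0,"dp":[0,0,-1],"turn":0},{"fingers":0,"dp":[0,0,0],"turn":0},{"fingers":0,"dp":[0,0,0],"turn":0},{"fingers":0,"dp":[0,0,0],"turn":0},{"fingers":0,"dp":[0,0,0],"turn":0}]'
```

```text
time_s: 19.0
tcp_pos: [490.5, 191.6, 103.9]
orientation: [-0.0, 0.07, 0.998, 0.001]
force: [-16.5, -4.9, 49.8]
opening: 0.4
grasp_force: 24.8
```

```bash
python3 -m creep '[{"fingers":0,"dp":[0,0,20],"turn":0},{"fingers":0,"dp":[0,-30,40],"turn":0},{"fingers":0,"dp":[-20,-30,40],"turn":0},{"fingers":0,"dp":[-20,-20,0],"turn":0},{"fingers":0,"dp":[0,0,0],"turn":0},{"fingers":0,"dp":[0,0,0],"turn":0},{"fingers":0,"dp":[0,0,0],"turn":0},{"fingers":0,"dp":[0,0,0],"turn":0}]'
python3 - <<'E'
from h import *
w,o=wrist("pics/w12.png"); read(w)
cv2.imwrite("pics/w12c.png",cv2.resize(w["frame"][120:300,180:460],None,fx=2.8,fy=2.8,interpolation=2))
E
```

```text
time_s: 20.0
tcp_pos: [451.4, 111.5, 200.2]
orientation: [-0.0, 0.07, 0.998, -0.0]
force: [-1.1, 0.3, 0.4]
opening: 0.5
grasp_force: 0.0
L v (np.float64(3.21), 'n=4.07', 'rms 2.6') {4: ([409.0, 241.0], 762, [406.0, 244.0]), 5: ([405.0, 206.0], 883, [404.0, 203.0])}
M v (np.float64(4.06), 'n=4.88', 'rms 5.4') {5: ([321.0, 227.0], 187, [319.0, 237.0]), 6: ([320.0, 202.0], 769, [319.0, 198.0])}
R v (np.float64(0.87), 'n=1.83', 'rms 1.2') {2: ([232.0, 234.0], 1063, [232.0, 235.0]), 3: ([236.0, 199.0], 954, [236.0, 197.0])}
```

View pics/w12c.png

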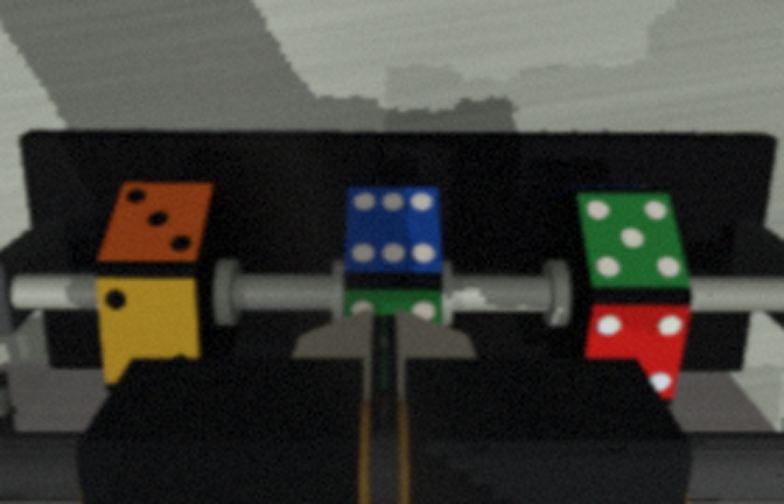

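Run:
```python
from h import *
w,o=wrist()
hsv=cv2.cvtColor(w["frame"],cv2.COLOR_BGR2HSV)
for k,col,n in (("L",404,4),("M",320,5),("R",232,2)):
    # dark gap between the two stickers along a few columns
    g=[]
    for cc in range(col-8,col+9,2):
        V=hsv[205:240,cc,2].astype(int); dark=np.where(V<70)[0]+205; g.append((dark.min(),dark.max()) if len(dark) else None)
    P=lambda v:proj(w,C[k]+ex*46.2*np.sin(v)+[0,0,46.2*np.cos(v)])[1]
    print(k,g[::2],"rows for err -.2,-.1,0,.1,.2:",[P(-np.pi/6+e).round(1) for e in(-.2,-.1,0,.1,.2)])
```

```text
L [(np.int64(222), np.int64(228)), (np.int64(222), np.int64(228)), (np.int64(222), np.int64(228)), (np.int64(222), np.int64(228)), (np.int64(222), np.int64(228))] rows for err -.2,-.1,0,.1,.2: [np.float64(210.0), np.float64(214.6), np.float64(219.3), np.float64(224.1), np.float64(229.0)]
M [(np.int64(217), np.int64(239)), (np.int64(217), np.int64(239)), (np.int64(217), np.int64(239)), (np.int64(217), np.int64(224)), (np.int64(217), np.int64(224))] rows for err -.2,-.1,0,.1,.2: [np.float64(210.5), np.float64(215.1), np.float64(219.8), np.float64(224.6), np.float64(229.5)]
R [(np.int64(213), np.int64(228)), (np.int64(213), np.int64(218)), (np.int64(213), np.int64(218)), (np.int64(213), np.int64(218)), (np.int64(213), np.int64(218))] rows for err -.2,-.1,0,.1,.2: [np.float64(210.9), np.float64(215.5), np.float64(220.2), np.float64(225.0), np.float64(229.9)]
```

```bash
cat > m.py <<'E'
from h import *
from scipy.optimize import least_squares
def edges(w,k,n):
    "sticker row-extents for top face n and n+1 at the wheel's columns"
    hsv=cv2.cvtColor(w["frame"],cv2.COLOR_BGR2HSV).astype(int); h=hsv[...,0]
    res={}
    for f in (n,n+1):
        lo,hi=HUE[f]; hh=np.where(h>170,h-180,h) if lo<0 else h
        p=proj(w,C[k]+[0,0,42]); c0=int(p[0]); r0=int(p[1])
        m=np.zeros(h.shape,np.uint8); a,b=max(r0-70,0),r0+60
        m[a:b,c0-40:c0+40]=((hh>=lo)&(hh<=hi)&(hsv[...,1]>110)&(hsv[...,2]>50))[a:b,c0-40:c0+40]
        m=cv2.morphologyEx(m,cv2.MORPH_CLOSE,np.ones((7,7)))
        N,lab,st,ce=cv2.connectedComponentsWithStats(m); i=1+st[1:,4].argmax()
        ys,xs=np.where(lab==i); mid=int(np.median(xs)); tops=[ys[xs==c].min() for c in range(mid-6,mid+7)]; bots=[ys[xs==c].max()+1 for c in range(mid-6,mid+7)]
        res[f]=(np.mean(tops)-.5,np.mean(bots)-.5)
    return res
w,o=wrist("pics/m_%d.png"%(status.get_obs()["time_s"]*100))
import sys
tgt=dict(L=4,M=5,R=2); E={k:edges(w,k,n) for k,n in tgt.items()}
def model(k,e,f,s,dx,dz,hs):
    t=e-(f-tgt[k])*np.pi/3; n=np.array([np.sin(t),np.cos(t)]); u=np.array([np.cos(t),-np.sin(t)])
    q=40*n+s*hs*u; return proj(w,C[k]+ex*(q[0]+dx)+np.array([0,0,q[1]+dz]))[1]
def res(p):
    e=dict(zip("LMR",p[:3])); r=[]
    for k in E:
        for f,(t,b) in E[k].items():
            ok_b = f!=tgt[k] or "occ" not in sys.argv
            r.append(model(k,e[k],f,-1,p[3],p[4],p[5])-t)
            if ok_b: r.append(model(k,e[k],f,1,p[3],p[4],p[5])-b)
    return np.r_[r,p[3]/3,p[4]/3]
s=least_squares(res,[0,0,0,0,0,18])
print("err rad L,M,R",s.x[:3].round(3),"dx,dz,half",s.x[3:].round(1),"max res",abs(s.fun).max().round(1)); print({k:{f:np.round(v,1).tolist() for f,v in d.items()} for k,d in E.items()})
E
python3 -m creep '[{"fingers":80,"dp":[-10,0,15],"turn":0},{"fingers":80,"dp":[0,0,15],"turn":0},{"fingers":80,"dp":[0,0,0],"turn":0},{"fingers":80,"dp":[0,0,0],"turn":0},{"fingers":80,"dp":[0,0,0],"turn":0},{"fingers":80,"dp":[0,0,0],"turn":0},{"fingers":80,"dp":[0,0,0],"turn":0},{"fingers":80,"dp":[0,0,0],"turn":0}]'; python3 m.py
```

```text
time_s: 21.1
tcp_pos: [441.2, 110.9, 230.4]
orientation: [-0.0, 0.071, 0.998, -0.0]
force: [-0.3, 0.1, -0.3]
opening: 75.8
grasp_force: 0.0
err rad L,M,R [0.528 0.442 0.268] dx,dz,half [-11.9 -16.5  17.3] max res 10.3
{'L': {4: [224.7, 236.5], 5: [189.5, 220.0]}, 'M': {5: [220.5, 253.5], 6: [187.5, 215.3]}, 'R': {2: [216.5, 231.9], 3: [185.5, 212.5]}}
```

```bash
python3 m.py occ
```

```text
err rad L,M,R [ 0.169  0.044 -0.046] dx,dz,half [-2.2 -0.7 20.1] max res 1.1
{'L': {4: [224.5, 235.8], 5: [189.5, 220.0]}, 'M': {5: [220.5, 253.5], 6: [187.5, 214.7]}, 'R': {2: [216.5, 234.3], 3: [185.5, 212.5]}}
```

```bash
sed -i 's/ok_b = f!=tgt\[k\] or "occ" not in sys.argv/ok_b = f!=tgt[k] or k in (sys.argv[1:]+["LMR"])[0]/' m.py; python3 m.py M
```

```text
err rad L,M,R [ 0.162  0.04  -0.056] dx,dz,half [-2.1 -0.1 20.2] max res 1.1
{'L': {4: [224.5, 235.5], 5: [189.5, 220.0]}, 'M': {5: [220.5, 253.5], 6: [187.5, 214.7]}, 'R': {2: [216.5, 235.7], 3: [185.5, 212.2]}}
```

```bash
python3 -m creep '[{"fingers":0,"dp":[36,25,-5],"turn":0},{"fingers":0,"dp":[36,25,-5],"turn":0},{"fingers":0,"dp":[35,25,-5],"turn":0},{"fingers":0,"dp":[0,0,-30],"turn":0},{"fingers":0,"dp":[0,0,-20],"turn":0},{"fingers":0,"dp":[0,0,-40],"turn":0},{"fingers":0,"dp":[0,0,-40],"turn":0},{"fingers":0,"dp":[0,0,0],"turn":0}]' && python3 -m creep '[{"fingers":0,"dp":[-2,0.3,0],"turn":0},{"fingers":0,"dp":[-2,0.3,0],"turn":0},{"fingers":0,"dp":[-2,0.3,0],"turn":0},{"fingers":0,"dp":[-1,0.1,0],"turn":0},{"fingers":0,"dp":[-1,0.1,0],"turn":0},{"fingers":0,"dp":[0,0,0],"turn":0},{"fingers":0,"dp":[0,0,0],"turn":0},{"fingers":0,"dp":[0,0,0],"turn":0}]'; python3 m.py MR
```

```text
time_s: 22.25
tcp_pos: [552.1, 185.3, 85.0]
orientation: [0.003, 0.071, 0.997, 0.0]
force: [6.2, -1.1, 2.3]
opening: 4.6
grasp_force: 3.7
time_s: 23.25
tcp_pos: [548.2, 186.5, 89.1]
orientation: [0.007, 0.072, 0.997, 0.002]
force: [14.2, -4.6, 11.8]
opening: 0.5
grasp_force: 9.3Traceback (most recent call last):
  File "m.py", line 19, in <module>
    tgt=dict(L=4,M=5,R=2); E={k:edges(w,k,n) for k,n in tgt.items()}
                                ~~~~~^^^^^^^
  File "m.py", line 13, in edges
    N,lab,st,ce=cv2.connectedComponentsWithStats(m); i=1+st[1:,4].argmax()
                                                         ~~~~~~~~~~~~~~~^^
ValueError: attempt to get argmax of an empty sequence
```

Run:
```python
from h import *
w,o=wrist("pics/w13.png"); c=vision.camera("scene"); s=cv2.resize(c["frame"][150:260,270:420],None,fx=4,fy=4,interpolation=2)
a=cv2.resize(w["frame"],(640,400))
t=vision.camera("top")["frame"][165:235,245:385]
cv2.imwrite("pics/v1.png",np.vstack([np.hstack([s[:300,:400],cv2.resize(t,(400,200),interpolation=2)[:200] if 0 else cv2.copyMakeBorder(cv2.resize(t,(400,200),interpolation=2),0,100,0,0,0)]),cv2.resize(a,(800,500))[200:500]]))
print(o["tcp_pos"],o["force"])
```

```text
[548.18549568 186.58678914  89.11395443] [14.16596174 -3.97788361 12.31936217]
```

View pics/v1.png

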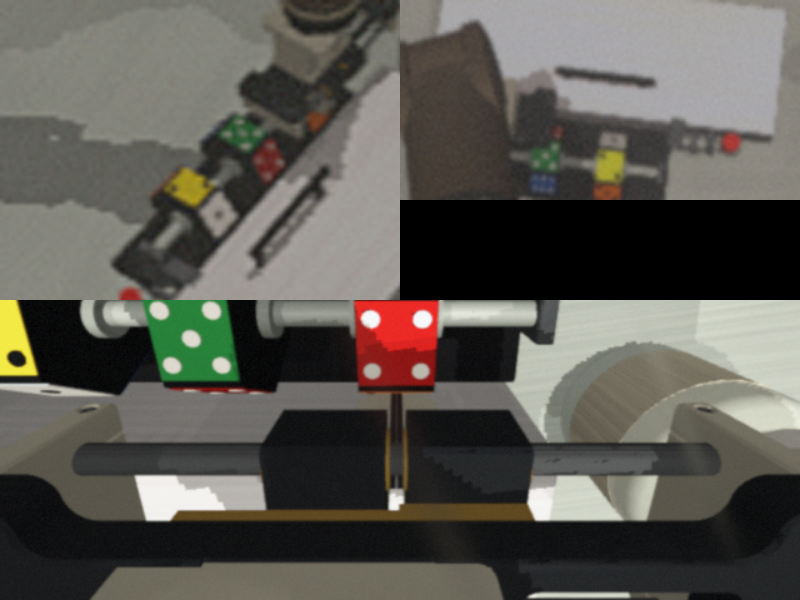

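```bash
python3 -m creep '[{"fingers":0,"dp":[10,0,0],"turn":0},{"fingers":0,"dp":[0,0,45],"turn":0},{"fingers":40,"dp":[0,0,55],"turn":0},{"fingers":52,"dp":[-20,-25,45],"turn":0},{"fingers":52,"dp":[-25,-25,0],"turn":0},{"fingers":52,"dp":[-20,-25,0],"turn":0},{"fingers":52,"dp":[0,0,0],"turn":0},{"fingers":52,"dp":[0,0,0],"turn":0}]'; python3 m.py
```

```text
time_s: 24.45
tcp_pos: [485.4, 112.8, 230.5]
orientation: [-0.0, 0.07, 0.998, 0.0]
force: [-0.1, -0.2, -0.2]
opening: 51.1
grasp_force: 0.0
err rad L,M,R [ 0.158  0.055 -0.001] dx,dz,half [-2.  -2.2 20.7] max res 3.0
{'L': {4: [184.5, 219.6], 5: [151.4, 179.5]}, 'M': {5: [181.5, 216.5], 6: [149.5, 175.5]}, 'R': {2: [176.5, 214.5], 3: [148.5, 177.5]}}
```

Run:
```python
import cv2,glob,os
f=max(glob.glob("pics/m_*.png"),key=os.path.getmtime); a=cv2.imread(f)[135:235,200:440]
cv2.imwrite("pics/v2.png",cv2.resize(a,None,fx=3.33,fy=3.33,interpolation=2))
h=cv2.cvtColor(cv2.imread(f),cv2.COLOR_BGR2HSV)
print([tuple(h[r,228].tolist()) for r in range(164,184)])
```

```text
[(10, 221, 141), (10, 219, 141), (10, 224, 141), (11, 224, 139), (10, 219, 142), (11, 221, 143), (11, 231, 136), (10, 227, 126), (11, 203, 68), (14, 144, 23), (0, 0, 13), (143, 64, 16), (20, 96, 24), (19, 177, 82), (22, 201, 157), (22, 199, 176), (23, 199, 177), (23, 196, 177), (22, 199, 178), (23, 197, 176)]
```

View pics/v2.png

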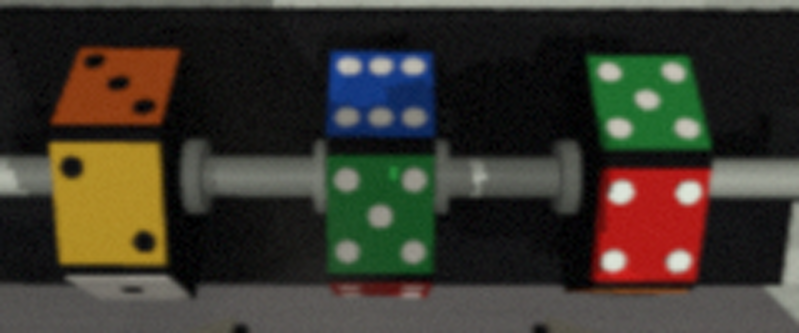

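```bash
sed -i 's/2:(22,34),3:(9,20)/2:(18,34),3:(5,14)/' h.py; sed -i 's/(hsv\[...,2\]>50))\[a:b/(hsv[...,2]>70))[a:b/' m.py; python3 m.py
```

```text
err rad L,M,R [ 0.139  0.033 -0.06 ] dx,dz,half [-2.2  1.  19.9] max res 1.0
{'L': {4: [184.5, 219.5], 5: [151.5, 178.9]}, 'M': {5: [181.5, 216.5], 6: [149.5, 174.5]}, 'R': {2: [176.5, 214.5], 3: [148.5, 172.4]}}
```

```bash
python3 -m creep '[{"fingers":52,"dp":[13,39,-15],"turn":0},{"fingers":52,"dp":[13,39,-15],"turn":0},{"fingers":52,"dp":[0,0,-42],"turn":0},{"fingers":52,"dp":[0,0,-42],"turn":0},{"fingers":52,"dp":[0,0,-38],"turn":0},{"fingers":28,"dp":[0,0,0],"turn":0},{"fingers":28,"dp":[0,0,0],"turn":0},{"fingers":28,"dp":[0,0,0],"turn":0}]' && python3 -m creep '[{"fingers":28,"dp":[0,0,0],"turn":0},{"fingers":28,"dp":[-3.3,0.4,0],"turn":0},{"fingers":28,"dp":[-3.3,0.4,0],"turn":0},{"fingers":28,"dp":[-3.3,0.4,0],"turn":0},{"fingers":28,"dp":[-3.3,0.4,0],"turn":0},{"fingers":28,"dp":[0,0,0],"turn":0},{"fingers":28,"dp":[0,0,0],"turn":0},{"fingers":28,"dp":[0,0,0],"turn":0}]' && python3 -m creep '[{"fingers":52,"dp":[0,0,0],"turn":0},{"fingers":52,"dp":[0,0,0],"turn":0},{"fingers":52,"dp":[0,0,0],"turn":0},{"fingers":52,"dp":[0,0,50],"turn":0},{"fingers":52,"dp":[0,-25,50],"turn":0},{"fingers":52,"dp":[-5,-25,53],"turn":0},{"fingers":52,"dp":[-5,-25,0],"turn":0},{"fingers":52,"dp":[0,0,0],"turn":0}]'; python3 m.py
```

```text
time_s: 25.55
tcp_pos: [512.2, 191.7, 79.8]
orientation: [0.001, 0.07, 0.998, 0.001]
force: [2.3, 4.7, -7.9]
opening: 33.8
grasp_force: 30.0
time_s: 26.55
tcp_pos: [503.1, 193.0, 80.9]
orientation: [0.005, 0.071, 0.997, 0.002]
force: [12.4, 3.1, -10.9]
opening: 33.6
grasp_force: 30.0
time_s: 27.55
tcp_pos: [487.8, 114.7, 232.4]
orientation: [0.0, 0.072, 0.997, 0.0]
force: [-0.6, -0.1, -0.5]
opening: 51.9
grasp_force: 0.0
err rad L,M,R [-0.074  0.04  -0.064] dx,dz,half [-2.2  0.7 19.8] max res 1.2
{'L': {4: [172.5, 210.5], 5: [147.4, 167.5]}, 'M': {5: [179.5, 213.5], 6: [147.5, 172.5]}, 'R': {2: [174.5, 212.5], 3: [146.5, 169.5]}}
```

```bash
python3 -m creep '[{"fingers":52,"dp":[8,39,-15],"turn":0},{"fingers":52,"dp":[8,39,-15],"turn":0},{"fingers":52,"dp":[0,0,-42],"turn":0},{"fingers":52,"dp":[0,0,-42],"turn":0},{"fingers":52,"dp":[0,0,-39],"turn":0},{"fingers":28,"dp":[0,0,0],"turn":0},{"fingers":28,"dp":[0,0,0],"turn":0},{"fingers":28,"dp":[0,0,0],"turn":0}]' && python3 -m creep '[{"fingers":28,"dp":[0,0,0],"turn":0},{"fingers":28,"dp":[2.2,-0.3,0],"turn":0},{"fingers":28,"dp":[2.2,-0.3,0],"turn":0},{"fingers":28,"dp":[2,-0.3,0],"turn":0},{"fingers":28,"dp":[0,0,0],"turn":0},{"fingers":28,"dp":[0,0,0],"turn":0},{"fingers":28,"dp":[0,0,0],"turn":0},{"fingers":28,"dp":[0,0,0],"turn":0}]' && python3 -m creep '[{"fingers":52,"dp":[0,0,0],"turn":0},{"fingers":52,"dp":[0,0,0],"turn":0},{"fingers":52,"dp":[0,0,0],"turn":0},{"fingers":52,"dp":[0,0,55],"turn":0},{"fingers":52,"dp":[-7,-40,25],"turn":0},{"fingers":52,"dp":[-8,-50,0],"turn":0},{"fingers":52,"dp":[-8,-50,0],"turn":0},{"fingers":52,"dp":[-7,-30,0],"turn":0}]'; python3 m.py; python3 -c "
from h import *; print(status.get_obs()['tcp_pos'])"
```

```text
time_s: 28.6
tcp_pos: [503.8, 193.0, 79.0]
orientation: [-0.0, 0.071, 0.997, -0.001]
force: [1.7, -5.8, -12.2]
opening: 34.0
grasp_force: 30.0
time_s: 29.6
tcp_pos: [505.9, 192.7, 79.0]
orientation: [-0.004, 0.071, 0.997, -0.001]
force: [-13.4, -3.9, 3.6]
opening: 33.9
grasp_force: 30.0
time_s: 30.6
tcp_pos: [480.3, 21.2, 159.1]
orientation: [0.001, 0.072, 0.997, -0.0]
force: [-0.0, 0.3, 0.5]
opening: 52.0
grasp_force: 0.0
err rad L,M,R [-0.006  0.044 -0.057] dx,dz,half [-2.4  0.7 20.1] max res 1.5
{'L': {4: [189.5, 237.5], 5: [151.6, 182.5]}, 'M': {5: [193.5, 239.5], 6: [152.5, 186.5]}, 'R': {2: [188.5, 236.5], 3: [150.5, 182.5]}}
[479.26455536  17.55509508 159.12634998]
```

```bash
python3 -m creep '[{"fingers":52,"dp":[1,5,-30],"turn":0},{"fingers":52,"dp":[0,0,-30],"turn":0},{"fingers":52,"dp":[0,0,-20],"turn":0},{"fingers":28,"dp":[0,0,0],"turn":0},{"fingers":28,"dp":[0,0,0],"turn":0},{"fingers":28,"dp":[0,0,0],"turn":0},{"fingers":28,"dp":[0,0,0],"turn":0},{"fingers":28,"dp":[2,-0.2,0],"turn":0}]' && python3 -m creep '[{"fingers":28,"dp":[2,-0.3,0],"turn":0},{"fingers":28,"dp":[2,-0.3,0],"turn":0},{"fingers":28,"dp":[0,0,0],"turn":0},{"fingers":28,"dp":[0,0,0],"turn":0},{"fingers":28,"dp":[0,0,0],"turn":0},{"fingers":52,"dp":[0,0,0],"turn":0},{"fingers":52,"dp":[0,0,0],"turn":0},{"fingers":52,"dp":[0,0,0],"turn":0}]' && python3 -m creep '[{"fingers":52,"dp":[0,0,50],"turn":0},{"fingers":52,"dp":[0,20,50],"turn":0},{"fingers":52,"dp":[0,30,52],"turn":0},{"fingers":52,"dp":[0,30,0],"turn":0},{"fingers":52,"dp":[0,0,0],"turn":0},{"fingers":52,"dp":[0,0,0],"turn":0},{"fingers":52,"dp":[0,0,0],"turn":0},{"fingers":52,"dp":[0,0,0],"turn":0}]'; python3 m.py
```

```text
time_s: 31.65
tcp_pos: [480.9, 24.6, 78.6]
orientation: [-0.002, 0.072, 0.997, -0.002]
force: [-9.5, -13.6, 2.0]
opening: 33.9
grasp_force: 30.0
time_s: 32.65
tcp_pos: [488.3, 28.5, 79.3]
orientation: [0.001, 0.07, 0.998, 0.0]
force: [-0.3, 0.3, 0.5]
opening: 51.8
grasp_force: 0.0
time_s: 33.65
tcp_pos: [487.4, 107.2, 230.3]
orientation: [-0.0, 0.071, 0.997, -0.0]
force: [0.5, 0.2, 0.1]
opening: 52.2
grasp_force: 0.0
err rad L,M,R [-0.01   0.037  0.009] dx,dz,half [-1.9  0.  19.7] max res 1.0
{'L': {4: [175.5, 212.5], 5: [147.5, 170.5]}, 'M': {5: [179.5, 213.5], 6: [147.5, 172.5]}, 'R': {2: [177.5, 214.5], 3: [147.5, 172.5]}}
```

The code shows 4-5-2, each face level to within 0.04 rad. Next is the bolt.

```bash
python3 -m creep '[{"fingers":0,"dp":[3,-40,-5],"turn":0},{"fingers":0,"dp":[5,-40,-5],"turn":0},{"fingers":0,"dp":[5,-40,-5],"turn":0},{"fingers":0,"dp":[5,-40,-5],"turn":0},{"fingers":0,"dp":[5,-35,0],"turn":0},{"fingers":0,"dp":[0,0,0],"turn":0},{"fingers":0,"dp":[0,0,0],"turn":0},{"fingers":0,"dp":[0,0,0],"turn":0}]'
cat > k.py <<'E'
from h import *
w,o=wrist("pics/k_%d.png"%(status.get_obs()["time_s"]*100))
def red(c,near):
    hsv=cv2.cvtColor(c["frame"],cv2.COLOR_BGR2HSV); h=hsv[...,0]
    m=(((h<6)|(h>172))&(hsv[...,1]>150)&(hsv[...,2]>60)).astype(np.uint8)
    N,l,s,ce=cv2.connectedComponentsWithStats(m); p=proj(c,near)
    i=min((i for i in range(1,N) if s[i,4]>12),key=lambda i:np.hypot(*(ce[i]-p))); return ce[i],s[i],p
rs=[]
for c in (w,vision.camera("top"),vision.camera("scene")):
    p,s,e=red(c,(505,-133,118)); print(p.round(),s,e.round(),atz(c,p,122).round(1)); rs.append(ray(c,p))
from scipy.optimize import least_squares
f=lambda X:np.concatenate([np.cross(d/np.linalg.norm(d),X-oo) for oo,d in rs])
X=least_squares(f,[505,-133,118]).x; print("knob",X.round(1)); print("tcp",np.round(o["tcp_pos"],1), "rel safe x,y from knob", (ex@(o["tcp_pos"]-X)).round(1),(ey@(o["tcp_pos"]-X)).round(1))
E
python3 k.py
```

```text
time_s: 34.7
tcp_pos: [510.4, -85.8, 210.5]
orientation: [-0.0, 0.07, 0.998, 0.0]
force: [-0.6, 1.2, -0.0]
opening: 0.5
grasp_force: 0.0
[265. 202.] [249 185  32  35 774] [266. 200.] [ 505.6 -133.3  122. ]
[273. 217.] [270 212   8  11  40] [360. 215.] [505.9 188.4 122. ]
[302. 226.] [300 223   5   8  30] [302. 227.] [ 505.5 -132.8  122. ]
knob [496.8 -20.1 141.8]
tcp [510.4 -85.8 210.5] rel safe x,y from knob 22.4 -63.3
```

```bash
python3 -m creep '[{"fingers":0,"dp":[2,0,-35],"turn":0},{"fingers":0,"dp":[0,0,-35],"turn":0},{"fingers":0,"dp":[0,0,-33],"turn":0},{"fingers":0,"dp":[0,0,0],"turn":0},{"fingers":0,"dp":[-1.4,-10,0],"turn":0},{"fingers":0,"dp":[-1,-7,0],"turn":0},{"fingers":0,"dp":[-1,-7,0],"turn":0},{"fingers":0,"dp":[-1,-7,0],"turn":0}]' && python3 -m creep '[{"fingers":0,"dp":[-1,-7,0],"turn":0},{"fingers":0,"dp":[-1,-7,0],"turn":0},{"fingers":0,"dp":[-1,-7,0],"turn":0},{"fingers":0,"dp":[-1,-7,0],"turn":0},{"fingers":0,"dp":[-1,-6,0],"turn":0},{"fingers":0,"dp":[0,0,0],"turn":0},{"fingers":0,"dp":[0,0,0],"turn":0},{"fingers":0,"dp":[0,0,0],"turn":0}]'
```

```text
time_s: 35.85
tcp_pos: [508.5, -118.4, 108.2]
orientation: [0.001, 0.071, 0.998, 0.0]
force: [1.5, 2.8, 2.7]
opening: 0.6
grasp_force: 1.2
time_s: 36.85
tcp_pos: [503.5, -149.3, 107.6]
orientation: [-0.0, 0.069, 0.998, 0.002]
force: [1.9, 12.6, 5.3]
opening: 0.6
grasp_force: 6.1
```

```bash
python3 -m creep '[{"fingers":0,"dp":[-0.4,-3,0],"turn":0},{"fingers":0,"dp":[-0.4,-3,0],"turn":0},{"fingers":0,"dp":[0,0,0],"turn":0},{"fingers":0,"dp":[0,0,0],"turn":0},{"fingers":0,"dp":[0,0,0],"turn":0},{"fingers":0,"dp":[0,0,0],"turn":0},{"fingers":0,"dp":[0,0,0],"turn":0},{"fingers":0,"dp":[0,0,0],"turn":0}]' && python3 -m creep '[{"fingers":40,"dp":[2,15,0],"turn":0},{"fingers":40,"dp":[0,5,40],"turn":0},{"fingers":40,"dp":[0,30,60],"turn":10},{"fingers":40,"dp":[0,40,0],"turn":10},{"fingers":40,"dp":[0,0,0],"turn":10},{"fingers":40,"dp":[0,0,0],"turn":10},{"fingers":40,"dp":[0,0,0],"turn":10},{"fingers":40,"dp":[0,0,0],"turn":10}]'
python3 - <<'E'
from k import *
E
python3 - <<'E'
from h import *
print(status.get_obs()["q"])
E
```

```text
time_s: 37.85
tcp_pos: [503.4, -149.7, 107.6]
orientation: [-0.0, 0.067, 0.998, 0.005]
force: [2.9, 28.5, 10.6]
opening: 0.5
grasp_force: 15.2
time_s: 38.85
tcp_pos: [503.6, -71.0, 203.0]
orientation: [-0.001, -0.44, 0.898, -0.0]
force: [-0.3, -0.3, 0.6]
opening: 40.1
grasp_force: 0.0
[233.  98.] [217  83  31  32 767] [271. 148.] [ 502.3 -181.5  122. ]
[273. 217.] [270 212   8  11  39] [360. 215.] [505.  188.4 122. ]
[294. 234.] [292 231   6   8  29] [302. 227.] [ 496.  -176.3  122. ]
knob [493.6 -52.8 153.6]
tcp [503.6 -71.  203. ] rel safe x,y from knob 12.4 -16.7
[-0.11798726  0.26803311  0.19005308  1.89576926 -0.05950221  0.98401367
  2.57101631]
```

```bash
python3 -m creep '[{"fingers":44,"dp":[11,12,0],"turn":-10},{"fingers":44,"dp":[11,12,0],"turn":-10},{"fingers":44,"dp":[11,12,0],"turn":-10},{"fingers":44,"dp":[11,12,0],"turn":-10},{"fingers":44,"dp":[11,12,0],"turn":-10},{"fingers":44,"dp":[11,12,0],"turn":-10},{"fingers":44,"dp":[11,12,0],"turn":-10},{"fingers":44,"dp":[11,12,0],"turn":-10}]' && python3 -m creep '[{"fingers":44,"dp":[0,0,0],"turn":-10},{"fingers":44,"dp":[0,0,0],"turn":-10},{"fingers":44,"dp":[0,0,0],"turn":-10},{"fingers":44,"dp":[0,0,0],"turn":-10},{"fingers":44,"dp":[0,0,0],"turn":-10},{"fingers":44,"dp":[0,0,0],"turn":-10},{"fingers":44,"dp":[0,0,0],"turn":-10},{"fingers":44,"dp":[0,0,0],"turn":0}]'
python3 - <<'E'
from h import *
w,o=wrist("pics/hd.png"); print(np.round(o["q"],2))
for p in ((604,90,133),(596,26.5,133),(588,-37,133)): print(proj(w,p).round())
E
```

```text
time_s: 40.0
tcp_pos: [592.3, 25.9, 203.3]
orientation: [-0.0, 0.248, 0.969, -0.0]
force: [-0.1, 0.1, -0.2]
opening: 43.9
grasp_force: 0.0
time_s: 41.0
tcp_pos: [592.0, 25.8, 203.2]
orientation: [0.0, 0.756, 0.654, -0.0]
force: [-0.1, -0.4, 0.1]
opening: 43.4
grasp_force: 0.0
[-0.66  0.48  0.76  1.73 -0.36  1.09  0.08]
[320. 127.]
[321. 205.]
[322. 272.]
```

View pics/hd.png

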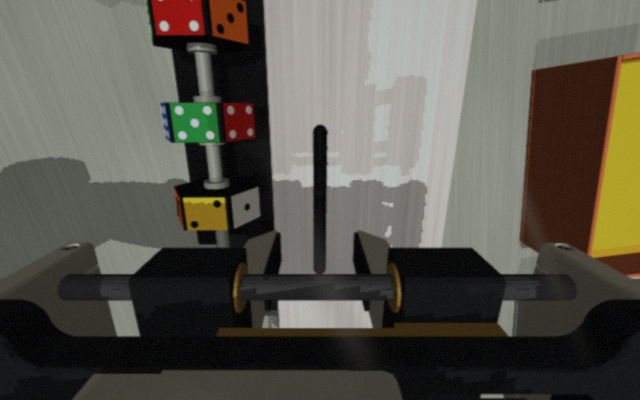

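```bash
python3 -m creep '[{"fingers":44,"dp":[1.5,0,-35],"turn":0},{"fingers":44,"dp":[0,0,-35],"turn":0},{"fingers":44,"dp":[0,0,-15],"turn":0},{"fingers":0,"dp":[0,0,0],"turn":0},{"fingers":0,"dp":[0,0,0],"turn":0},{"fingers":0,"dp":[0,0,0],"turn":0},{"fingers":0,"dp":[0,0,0],"turn":0},{"fingers":0,"dp":[0,0,0],"turn":0}]'
python3 -c "
import numpy as np
p=np.radians(19+np.linspace(0,76,17)); x=-132.2*np.cos(p); z=132.2*np.sin(p)
for r in np.c_[np.diff(x)*.991,-np.diff(x)*.136,np.diff(z)].round(1).tolist(): print(r)"
```

```text
time_s: 42.05
tcp_pos: [594.4, 26.0, 119.2]
orientation: [0.0, 0.755, 0.655, 0.001]
force: [-0.5, -0.4, 4.6]
opening: 10.1
grasp_force: 30.0
[4.0, -0.5, 10.2]
[4.8, -0.7, 9.8]
[5.6, -0.8, 9.4]
[6.3, -0.9, 8.9]
[7.0, -1.0, 8.3]
[7.7, -1.1, 7.7]
[8.3, -1.1, 7.1]
[8.9, -1.2, 6.3]
[9.3, -1.3, 5.6]
[9.8, -1.3, 4.8]
[10.1, -1.4, 3.9]
[10.4, -1.4, 3.1]
[10.6, -1.5, 2.2]
[10.8, -1.5, 1.3]
[10.9, -1.5, 0.4]
[10.8, -1.5, -0.5]
```

The bar is gripped, with the opening at 10 mm. I lift it along the arc.

```bash
python3 -m creep '[{"fingers":0,"dp":[4,-0.5,10.2],"turn":0},{"fingers":0,"dp":[4.8,-0.7,9.8],"turn":0},{"fingers":0,"dp":[5.6,-0.8,9.4],"turn":0},{"fingers":0,"dp":[6.3,-0.9,8.9],"turn":0},{"fingers":0,"dp":[7,-1,8.3],"turn":0},{"fingers":0,"dp":[7.7,-1.1,7.7],"turn":0},{"fingers":0,"dp":[0,0,0],"turn":0},{"fingers":0,"dp":[0,0,0],"turn":0}]'
```

```text
time_s: 43.05
tcp_pos: [627.7, 21.1, 173.9]
orientation: [-0.002, 0.755, 0.655, -0.001]
force: [-11.0, 1.2, 6.9]
opening: 10.0
grasp_force: 30.0
```

```bash
python3 -m creep '[{"fingers":0,"dp":[8.3,-1.1,7.1],"turn":0},{"fingers":0,"dp":[8.9,-1.2,6.3],"turn":0},{"fingers":0,"dp":[9.3,-1.3,5.6],"turn":0},{"fingers":0,"dp":[9.8,-1.3,4.8],"turn":0},{"fingers":0,"dp":[10.1,-1.4,3.9],"turn":0},{"fingers":0,"dp":[10.4,-1.4,3.1],"turn":0},{"fingers":0,"dp":[0,0,0],"turn":0},{"fingers":0,"dp":[0,0,0],"turn":0}]'
```

```text
time_s: 44.05
tcp_pos: [686.5, 12.4, 206.0]
orientation: [0.001, 0.755, 0.655, 0.001]
force: [-5.1, 0.3, 6.6]
opening: 10.0
grasp_force: 30.0
```

```bash
python3 -m creep '[{"fingers":0,"dp":[10.6,-1.5,2.2],"turn":0},{"fingers":0,"dp":[10.8,-1.5,1.3],"turn":0},{"fingers":0,"dp":[10.9,-1.5,0.4],"turn":0},{"fingers":0,"dp":[10.8,-1.5,-0.5],"turn":0},{"fingers":0,"dp":[0,0,0],"turn":0},{"fingers":0,"dp":[0,0,0],"turn":0},{"fingers":0,"dp":[0,0,0],"turn":0},{"fingers":0,"dp":[0,0,0],"turn":0}]'
```

```text
time_s: 45.05
tcp_pos: [730.1, 6.0, 208.7]
orientation: [0.002, 0.755, 0.655, 0.001]
force: [1.2, -4.5, 5.8]
opening: 9.9
grasp_force: 30.0
```

```bash
python3 -m creep '[{"fingers":19,"dp":[0,0,0],"turn":0},{"fingers":19,"dp":[0,0,0],"turn":0},{"fingers":19,"dp":[0,0,0],"turn":0},{"fingers":19,"dp":[0,0,10],"turn":0},{"fingers":19,"dp":[0,0,20],"turn":0},{"fingers":19,"dp":[0,0,30],"turn":0},{"fingers":19,"dp":[0,0,35],"turn":0},{"fingers":19,"dp":[0,0,35],"turn":0}]' && python3 -m creep '[{"fingers":19,"dp":[0,0,10],"turn":0},{"fingers":19,"dp":[-50,0,0],"turn":0},{"fingers":19,"dp":[-50,0,0],"turn":0},{"fingers":19,"dp":[-50,0,0],"turn":0},{"fingers":19,"dp":[-50,0,0],"turn":0},{"fingers":19,"dp":[-50,0,0],"turn":0},{"fingers":19,"dp":[0,0,0],"turn":0},{"fingers":19,"dp":[0,0,0],"turn":0}]'
python3 - <<'E'
from h import *
a=vision.camera("top")["frame"][140:260,200:440]; b=vision.camera("scene")["frame"][130:290,250:410]
cv2.imwrite("pics/fin.png",np.hstack([cv2.resize(a,(480,240),interpolation=2),cv2.resize(b,(320,320),interpolation=2)[:240]]) if 0 else np.hstack([cv2.copyMakeBorder(cv2.resize(a,(440,220),interpolation=2),0,140,0,0,0),cv2.resize(b,(360,360),interpolation=2)]))
w,o=wrist("pics/finw.png"); cv2.imwrite("pics/fin2.png",np.vstack([cv2.imread("pics/fin.png"),cv2.resize(w["frame"],(800,500))[:240]])); print(o["force"])
E
```

```text
time_s: 46.05
tcp_pos: [728.9, 7.2, 338.8]
orientation: [0.0, 0.755, 0.655, 0.0]
force: [0.0, 0.1, 0.8]
opening: 18.8
grasp_force: 0.0
time_s: 47.05
tcp_pos: [479.1, 7.7, 347.1]
orientation: [-0.0, 0.755, 0.656, 0.001]
force: [-0.3, -0.1, 0.8]
opening: 18.9
grasp_force: 0.0
[ 0.46346651  0.99037315 -0.41534371]
```

View pics/fin2.png

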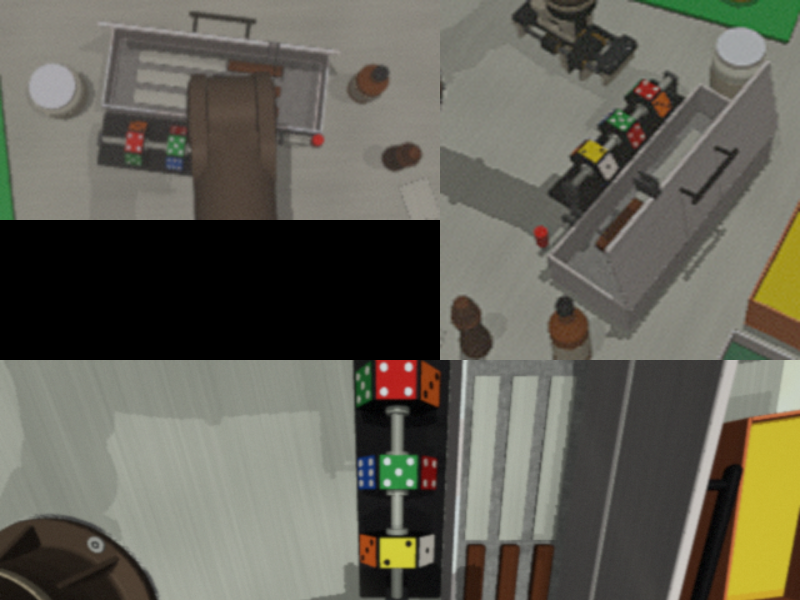

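The lid stands open, the wheels show 4-5-2, the knob is at the far right and the bystanders have not moved. I hand the job in.

```bash
python3 -c "
from station import ctrl
print(ctrl.close_job())"
```

```text
the job is handed in; nothing more can be done
None
```

The knife safe is open and the job is handed in at about 47 s: the wheels show 4-5-2 level to within about 0.04 rad, the bolt is at its stop, the lid stands at about 75°, and the other things look undisturbed; the hand-in returned no verdict.

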